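# Point out two optics parts for the stock camera and confirm

### The job

Show the stock camera which two parts the next set-up needs: point at the taller of the two post holders from just above it and hold there for two seconds, then point in the same way at the mirror mount, then press the round confirm button on the grey box all the way down and let it come up again. Point with the fingertips straight over the part, close to it but without touching; travel well above the parts in between, do not point at any other part, and leave every part and tool standing or lying where it is.

Things in the scene. Friction and masses are not known exactly. Their poses are not given: they have to be found in the camera images.
- tall_holder_top (a point): TARGET 1. The taller of two black post holders: upright tube 24 mm in diameter, 66 mm tall, with a thumbscrew sticking out 18 mm from its axis at one side. Loose; this point: centre of the top face.
- short_holder_top (a point): The shorter black post holder, same look, 24 mm in diameter but only 50 mm tall, not a target. Loose; this point: centre of the top face.
- mirror_mount_top (a point): TARGET 2. Black mirror mount standing on edge: upright square plates 46 mm wide and about 21 mm thick (36 mm over its rear screws), 46 mm tall, round opening in its face, a light metal adjuster knob on the top edge up to 52 mm. Loose; this point: over the middle of the top edge, at 52 mm, the height of the knob's top.
- lens_cube_top (a point): Black cube-shaped lens mount, 29 mm wide, 32 mm tall with its top screw, round lens in its face; not a target. Loose; this point: its top.
- zoom_housing_top (a point): Black round zoom lens housing standing on end, 33 mm in diameter, 42 mm tall, with a block at one side; not a target. Loose; this point: centre of the top face of the round body.
- lens_tube_top (a point): Black knurled threaded lens tube standing on end, 30 mm in diameter, 37 mm tall; not a target. Loose; this point: centre of the top face.
- confirm_top (a point): Top centre of the round confirm button, a light grey cap 28 mm in diameter in a black collar, on a low grey box 70 x 90 x 25 mm fixed to the table; 47 mm above the table when up. It is pressed straight down.
- confirm (a joint): Travel of the confirm button: 0 up, 0.006 m fully down (takes about 4 N); it springs back up when let go.
- tape_roll: Bystander: roll of black tape lying flat, 64 mm in diameter, 19 mm tall; origin at the centre of its underside.
- screwdriver: Bystander: small screwdriver lying flat, 160 mm long along its y axis, 21 mm tall; origin at its underside.
- lens_box: Bystander: flat card box 40 x 62 x 14 mm; origin at the centre of its underside.
- tweezers: Bystander: steel tweezers lying flat, 118 mm long along their y axis, 9 mm tall; origin at their underside.
- tall_holder: The same loose part as tall_holder_top; origin at its underside.
- short_holder: The same loose part as short_holder_top; origin at its underside.
- mirror_mount: The same loose part as mirror_mount_top; origin at its underside.
- lens_cube: The same loose part as lens_cube_top; origin at its underside.
- zoom_housing: The same loose part as zoom_housing_top; origin at its underside.
- lens_tube: The same loose part as lens_tube_top; origin at its underside.
Things that resemble listed ones, but are neither listed nor needed, are in the scene too. What is shaped like the mirror_mount but green or purple is not meant.

How it is judged:
On the way, in this order (a step that is already met when the one before it is completed fails the run):
1. the fingertips dwell just above the taller post holder (within 20 mm sideways, at most 50 mm above it) for 1.5 s (horizontal distance between the grasp point and tall_holder_top below 0.02 m and z of the grasp point in the frame of tall_holder_top between 0.0195 and 0.069 m), for 1.5 s.
2. then the fingertips dwell just above the mirror mount in the same way for 1.5 s (horizontal distance between the grasp point and mirror_mount_top below 0.02 m and z of the grasp point in the frame of mirror_mount_top between 0.0195 and 0.069 m), for 1.5 s.
3. then the confirm button is pressed down, at least 4.5 of its 6 mm (value of joint confirm above 0.0045 m), for 0.04 s.
At the end, for the whole second after the job is handed in: the button is up again (within 1.5 mm), the six parts stand upright within 8 mm of where they were, and the tape, screwdriver, card box and tweezers lie within 20 mm of where they were (value of joint confirm below 0.0015 m and distance of each of tall_holder_top, short_holder_top, mirror_mount_top, lens_cube_top, zoom_housing_top, lens_tube_top from where it was at the start of the episode below 0.008 m and distance of each of tape_roll, screwdriver, lens_box, tweezers from where it was at the start of the episode below 0.02 m and angle between each of tall_holder_top, short_holder_top, mirror_mount_top, lens_cube_top, zoom_housing_top, lens_tube_top's own z axis and vertical below 0.15 rad); the robot touches nothing.
It fails at once if a part is touched by the robot (contact force between any of the arm, the fingers and tall_holder above 0.3 N or contact force between any of the arm, the fingers and short_holder above 0.3 N or contact force between any of the arm, the fingers and mirror_mount above 0.3 N or contact force between any of the arm, the fingers and lens_cube above 0.3 N or contact force between any of the arm, the fingers and zoom_housing above 0.3 N or contact force between any of the arm, the fingers and lens_tube above 0.3 N).
It fails at once if a part is shifted or lifted, or a bystander disturbed (not (distance of each of tall_holder_top, short_holder_top, mirror_mount_top, lens_cube_top, zoom_housing_top, lens_tube_top from where it was at the start of the episode below 0.008 m and distance of each of tape_roll, screwdriver, lens_box, tweezers from where it was at the start of the episode below 0.02 m)).
It fails at once if the fingertips point at a wrong part (within 20 mm sideways and 50 mm above it) ((horizontal distance between the grasp point and short_holder_top below 0.02 m and z of the grasp point in the frame of short_holder_top between 0.0195 and 0.069 m) or (horizontal distance between the grasp point and lens_cube_top below 0.02 m and z of the grasp point in the frame of lens_cube_top between 0.0195 and 0.069 m) or (horizontal distance between the grasp point and zoom_housing_top below 0.02 m and z of the grasp point in the frame of zoom_housing_top between 0.0195 and 0.069 m) or (horizontal distance between the grasp point and lens_tube_top below 0.02 m and z of the grasp point in the frame of lens_tube_top between 0.0195 and 0.069 m)).
It also fails if it takes over 53 s, if anything falls off the work surface, if the arm or the gripper's body presses on something with over 40 N, if the wrist force passes 120 N, or if a joint passes its speed limit or range.

### The arm

A 7-joint arm with a two-finger parallel gripper is mounted at the origin on a cart in front of the work surface, level with it; the furniture and walls round the work are solid. World frame = base frame: x ahead of the robot, y to its left, z up, the work surface at z = 0. Lengths are in m, angles in rad, forces in N, time in s.
With the tool pointing down it reaches from about 0.4 to 0.875 m from the base axis. Payload 19.3 kg.
Tool frame: the origin (TCP) lies at the very end of the fingers, on their centre line; the grasp point (between the pads) lies 19 mm behind it; z points along the fingers, y is the line along which they close (so a half turn about z gives the same grasp; the last joint's range is limited). The gripper opens to 85 mm and grips with 20 to 120 N. Pads are 22 mm wide; open, the fingers measure 114 mm over their backs; the gripper's body (76 mm by 85 mm) begins 54 mm behind the grasp point. The pads swing forward as they close: fully open they stand 13 mm farther back than shut.
Start: joints at [1.206, 0.521, -0.036, 1.599, 0.021, 1.021, -0.113], TCP at [0.182, -0.598, 0.231] pointing down, gripper open.
Joint ranges: [-2.91, 2.91], [-0.3, 2.13], [-1.5, 1.42], [0.17, 2.43], [-1.26, 4.41], [0.16, 1.93], [-2.52, 2.52]. Speed limits (rad/s): [1.89, 1.89, 2.39, 2.39, 3.01, 3.01, 3.01].

### API

Orientations are given as [roll, pitch, yaw] about the fixed x, y, z axes, in that order (R = Rz(yaw) Ry(pitch) Rx(roll)).
In Python, from workcell import bot gives the robot as it stands.
- The arm moves only by the tool carry_out, never from a script. Its argument "rows" is a list that holds one entry, the list of rows, each a list of 4 numbers: the shift along the tool's x, y, z in m, then the turn about the tool's z in degrees. In form: [[[x, y, z, twist], ...]]. A call has 1 to 12 rows; each row is the pose to reach, as a shift and turn from the pose commanded when the call began, along the tool's axes at that moment; what a row does not reach only later rows make up. A row lasts 1/12 s, in which the tool goes at most 41.7 mm and 7.16 degrees, less where a joint would pass 70% of its speed; a pose out of reach is approached as far as the arm can. A call with a gripper value outside its range is refused whole. "grip" is the finger opening in m, from 0 to 0.0854, set as the call begins (left out, the last holds). The fingers move at their own pace and stop on an object; "grip_force" is the grip in N (left out, the last holds). Time passes only in rows, so rows that repeat a pose let the fingers close. It gives the time, the measured TCP pose, the force, the opening and the grip force at its end, in the units of the state.
- bot.observe(): the state, without advancing time (a new reading comes with each control period).
- bot.grab_frame(name): name is "scene" or "top" or "wrist"; returns a dict with "pixels" (420x560x3 uint8, red, green, blue), "K" (3x3 intrinsics, pixels), "pose" (4x4, takes a point from camera to world coordinates). Camera axes: x right, y down, z forward; pixel columns grow to the right and rows downward; lengths in m; the calibration is good to about 2 mm. The wrist camera is an equidistant fisheye: a pixel r from the principal point sees the ray r / f radians off the axis. A picture is of the moment at which its call begins. There is no depth.
- bot.job_done(): hands the job in; it is judged then, once.
Trained networks look in a picture, given as the dict that the camera call returned (one of the last four; its "shot" number tells which), for a name from the list of things; names that differ only in an ending like _2 or _b are one class to them, and where a whole thing is asked for, a point or a joint stands for the part that bears it (a point fixed in the world has none). Each returns a list of dicts, best first, with "conf" (0 to 1); they miss things now and then, are a little off and sometimes report something else, mostly with a low value. They report only what shows in the picture. A call takes as long as a camera call. They do not tell look-alikes from the thing itself.
- bot.look_for(picture, label): "position" ([column, row] in pixels, amid what is visible of it).
- bot.regions_of(picture, label): "region" (420x560 bool, what is visible of it) and "position" ([column, row] in pixels, amid what is visible of it).
- bot.spot_point(picture, label): "position" ([column, row] in pixels: a listed point, or the origin of a listed thing).
The state is a dict: "clock": time; "qpos": joint angles; "qd": joint speeds; "joint_efforts": joint torques, N m; "position": TCP position; "tool_rot": TCP orientation; "force": force on the tool from outside, world axes, zero at the start; "moment": the same for the moment, N m; "grip_width": finger opening in m; "finger_force": force on a finger pad.
Only numpy, scipy, OpenCV 4.12 (cv2) and the standard library are available. Lean on these libraries where they do the work, as an engineer would, in place of code of your own. Each camera call takes 0.05 s, during which the arm holds its last target. There are 200 camera calls.

## Working session

There is one attempt and no reset: what is moved stays moved. The work goes in short steps, Python scripts to look and compute and a tool call to move; the robot and the scene stay as the last step left them, time stands still between calls to the robot, and variables do not carry over. Pictures are saved under pics/ and viewed, at most 10 in all, crops included, and the job is handed in when it is done.

Besides the shell and the picture viewer there is one more tool, called after ">>>" by a JSON object that holds its "api" and its "payload". carry_out: Moves the arm, as the interface text tells. Its arguments: {"type":"object","properties":{"rows":{"type":"array","items":{"type":"array","items":{"type":"array","items":{"type":"number"}}}},"grip":{"type":"number"},"grip_force":{"type":"number"}},"required":["rows"]}

```bash
mkdir -p pics; cat > h.py <<'E'
import numpy as np, cv2
from workcell import bot
def save(f,n): cv2.imwrite('pics/'+n,cv2.cvtColor(f['pixels'],cv2.COLOR_RGB2BGR))
def ray(f,px):
    K=np.array(f['K']);T=np.array(f['pose']);d=T[:3,:3]@np.linalg.solve(K,[px[0],px[1],1.]);return T[:3,3],d
def at_z(f,px,z):
    o,d=ray(f,px);return (o+d*(z-o[2])/d[2]).round(4)
def proj(f,p):
    T=np.linalg.inv(np.array(f['pose']));c=T[:3,:3]@p+T[:3,3];q=np.array(f['K'])@c;return (q[:2]/q[2]).round(1)
E
python3 - <<'E'
from h import *
H=dict(tall_holder_top=.066,short_holder_top=.05,mirror_mount_top=.052,lens_cube_top=.032,zoom_housing_top=.042,lens_tube_top=.037,confirm_top=.047)
for n in ('top','scene'):
    f=bot.grab_frame(n);save(f,n+'.png')
    for l,z in H.items():
        for d in bot.spot_point(f,l): print(n,l,round(d['conf'],2),np.round(d['position']),at_z(f,d['position'],z))
s=bot.observe();print(s['clock'],s['position'],s['tool_rot'],s['force'])
E
```

```text
top tall_holder_top 0.63 [311. 261.] [ 0.4239 -0.0954  0.066 ]
top tall_holder_top 0.18 [306. 214.] [ 0.5594 -0.0833  0.066 ]
top short_holder_top 0.66 [305. 213.] [ 0.5639 -0.081   0.05  ]
top short_holder_top 0.24 [355. 220.] [ 0.5436 -0.2244  0.05  ]
top mirror_mount_top 0.67 [353. 221.] [ 0.5395 -0.2191  0.052 ]
top mirror_mount_top 0.58 [415. 195.] [ 0.6154 -0.4009  0.052 ]
top lens_cube_top 0.5 [354. 253.] [ 0.4491 -0.2237  0.032 ]
top zoom_housing_top 0.66 [395. 246.] [ 0.4674 -0.3382  0.042 ]
top zoom_housing_top 0.37 [174. 188.] [0.6398 0.297  0.042 ]
top lens_tube_top 0.5 [396. 220.] [ 0.5438 -0.3451  0.037 ]
top confirm_top 0.38 [218. 193.] [0.625  0.1678 0.047 ]
scene tall_holder_top 0.8 [268. 254.] [ 0.4285 -0.0886  0.066 ]
scene short_holder_top 0.48 [299. 229.] [ 0.5617 -0.0899  0.05  ]
scene short_holder_top 0.3 [388. 288.] [ 0.5024 -0.3536  0.05  ]
scene mirror_mount_top 0.77 [256. 279.] [ 0.3587 -0.1054  0.052 ]
scene mirror_mount_top 0.74 [303. 252.] [ 0.4931 -0.1441  0.052 ]
scene mirror_mount_top 0.71 [342. 255.] [ 0.538  -0.2239  0.052 ]
scene mirror_mount_top 0.57 [428. 266.] [ 0.6166 -0.4024  0.052 ]
scene mirror_mount_top 0.32 [310. 216.] [ 0.6256 -0.0844  0.052 ]
scene lens_cube_top 0.54 [324. 282.] [ 0.4565 -0.224   0.032 ]
scene zoom_housing_top 0.95 [367. 297.] [ 0.4612 -0.3242  0.042 ]
scene lens_tube_top 0.61 [389. 280.] [ 0.5389 -0.3431  0.037 ]
scene confirm_top 0.39 [234. 188.] [0.6198 0.1727 0.047 ]
0.8 [ 0.181545   -0.59801017  0.23128586] [-3.14150908e+00  3.42699581e-05  2.94807816e-01] [-0.65312796  0.15796069 -0.84664766]
```

View pics/top.png

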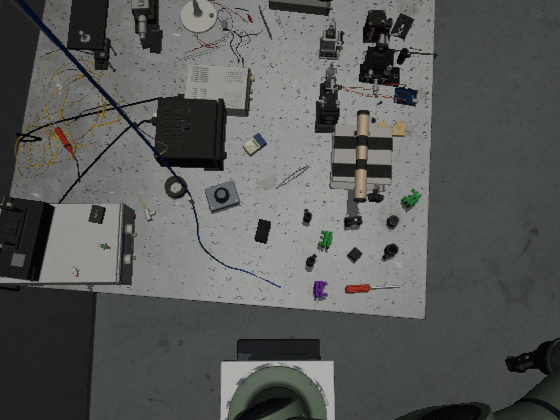

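View pics/scene.png

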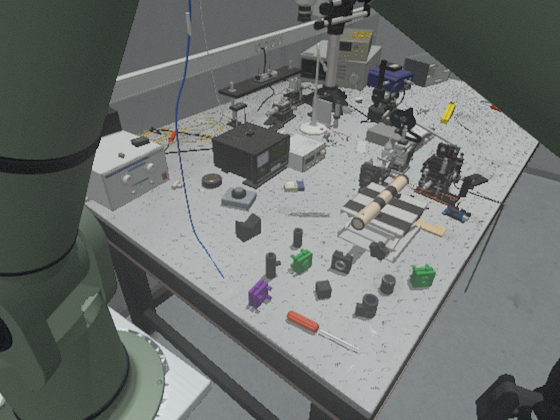

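Candidates for the post holder are top (311,261), which looks taller, and (307,214). For the mirror mount they are black (353,221), green (326,240) and (411,197), purple (320,290), and a black thing at (376,197). By the description I choose (311,261) and (353,221), and check them in a crop.

```bash
python3 - <<'E'
from h import *
a=cv2.imread('pics/scene.png')[170:320,170:450]; b=cv2.imread('pics/top.png')[170:310,150:430]
cv2.imwrite('pics/crop.png',np.vstack([cv2.resize(a,(560,300),interpolation=cv2.INTER_CUBIC),cv2.resize(b,(560,280),interpolation=cv2.INTER_CUBIC)]))
E
```

```text
(no output)
```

View pics/crop.png

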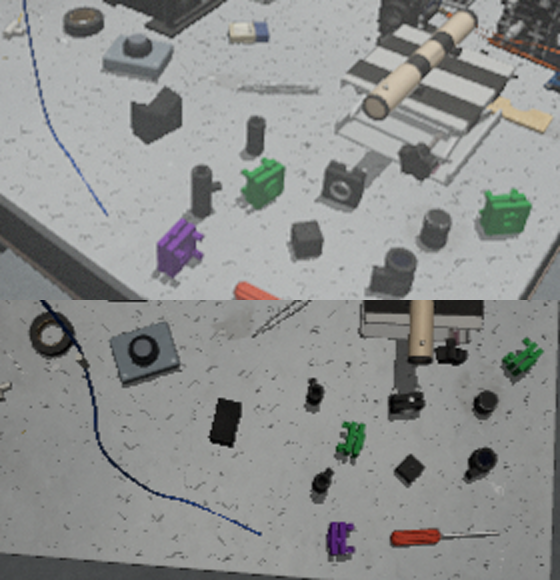

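>>> {"api": "carry_out", "payload": {"rows": [[[0.01,-0.011,0,0],[0.03,-0.033,0,0],[0.055,-0.06,0,0],[0.08,-0.087,0,0],[0.105,-0.114,0,0],[0.13,-0.141,0,0],[0.155,-0.168,0,0],[0.18,-0.195,0,0],[0.205,-0.222,0,0],[0.23,-0.249,0,0],[0.25,-0.271,0,0],[0.26,-0.282,0,0]]], "grip": 0.0}}

```text
clock: 1.8
position: [0.3499, -0.2495, 0.2316]
tool_rot: [3.142, -0.001, 0.298]
force: [0.1, -0.3, 0.3]
grip_width: -0.0001
finger_force: 0.0
```

```bash
python3 - <<'E'
from h import *
s=bot.observe();print(s['clock'],s['position'],s['tool_rot'],s['grip_width'],s['force'])
t=bot.grab_frame('top');f=bot.grab_frame('scene')
for px in ((60,45),(100,90),(140,132),(195,205),(230,266)):
    print(px,[(z,at_z(t,px,z)[:2],proj(f,at_z(t,px,z))) for z in (0,.1,.3,.6,.9)])
w=bot.grab_frame('wrist');save(w,'w1.png');print(w['K'],w['pose'])
for l in('tall_holder_top','mirror_mount_top','short_holder_top'): print(l,[(round(d['conf'],2),np.round(d['position'])) for d in bot.spot_point(w,l)])
E
```

```text
1.8 [ 0.34985841 -0.24954283  0.23162381] [ 3.14150370e+00 -8.70665315e-04  2.98049332e-01] -0.00014760268608166163 [ 0.07895885 -0.29493896  0.28305262]
(60, 45) [(0, array([1.1152, 0.6798]), array([218.9, 113.2])), (0.1, array([1.0611, 0.6349]), array([216.4,  96.9])), (0.3, array([0.9529, 0.545 ]), array([210.3,  56.1])), (0.6, array([0.7905, 0.4102]), array([196.1, -39.3])), (0.9, array([0.6282, 0.2755]), array([ 167.4, -231.1]))]
(100, 90) [(0, array([0.9641, 0.5455]), array([218.8, 132. ])), (0.1, array([0.9198, 0.5093]), array([216.1, 114. ])), (0.3, array([0.8313, 0.437 ]), array([209.4,  69.1])), (0.6, array([0.6985, 0.3284]), array([193.6, -36.3])), (0.9, array([0.5656, 0.2199]), array([ 161.7, -248.9]))]
(140, 132) [(0, array([0.8273, 0.4159]), array([220.4, 153.3])), (0.1, array([0.792 , 0.3882]), array([217.5, 133.5])), (0.3, array([0.7212, 0.3327]), array([210. ,  83.8])), (0.6, array([0.6151, 0.2495]), array([192.5, -32.8])), (0.9, array([0.5091, 0.1663]), array([ 157. , -269.2]))]
(195, 205) [(0, array([0.5991, 0.2426]), array([213.5, 196.6])), (0.1, array([0.5786, 0.
[... 380 characters left out ...]
array([0.3653, 0.0791]), array([156.6, -19. ])), (0.9, array([0.3394, 0.0506]), array([ 104.5, -355.9]))]
[[325.1922621    0.         275.72151763]
 [  0.         325.1922621  208.79554965]
 [  0.           0.           1.        ]] [[ 2.94266364e-01 -9.20808461e-01 -2.55966961e-01  4.14834627e-01]
 [-9.55723175e-01 -2.83314186e-01 -7.95379410e-02 -2.28854175e-01]
 [ 7.20138010e-04  2.68038897e-01 -9.63407822e-01  3.73473307e-01]
 [ 0.00000000e+00  0.00000000e+00  0.00000000e+00  1.00000000e+00]]
tall_holder_top [(0.98, array([151.,  76.])), (0.5, array([175.,  76.]))]
mirror_mount_top [(0.77, array([152., 154.])), (0.72, array([215.,  31.])), (0.57, array([468.,  13.]))]
short_holder_top []
```

View pics/w1.png

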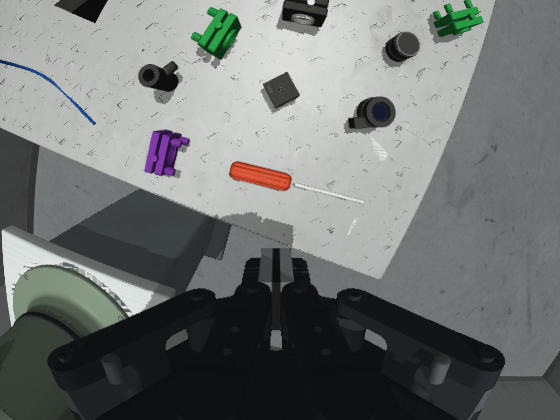

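The wrist view shows the tall holder's open top at (151,76) with its thumbscrew beside it, and the black mirror mount at (305,12). I now measure the tall holder from this view and triangulate the hanging blue cable.

```bash
cat >> h.py <<'E'
def wat_z(f,px,z):
    K=np.array(f['K']);T=np.array(f['pose']);v=(np.array(px)-K[:2,2])/K[0,0];r=np.linalg.norm(v)
    d=T[:3,:3]@np.array([*(v/r*np.sin(r)),np.cos(r)]);return (T[:3,3]+d*(z-T[2,3])/d[2]).round(4)
E
python3 - <<'E'
from h import *
t=bot.grab_frame('top');f=bot.grab_frame('scene');w=bot.grab_frame('wrist')
for l,z in (('tall_holder_top',.066),('lens_cube_top',.032)): print(l,[(round(d['conf'],2),wat_z(w,d['position'],z)) for d in bot.spot_point(w,l)])
def blue(im):
    p=im['pixels'].astype(int);return (p[...,2]-p[...,0]>35)&(p[...,2]-p[...,1]>20)
B=blue(f); A=blue(t)
for r in range(0,290,15):
    c=np.flatnonzero(A[r,:285]); cs=np.flatnonzero(B[r,150:240])+150
    out=None
    if len(c):
        best=[]
        for z in np.arange(0,1.2,.01):
            p=at_z(t,(c.mean(),r),z);q=proj(f,p);i,j=int(round(q[1])),int(round(q[0]))
            if 0<=i<420 and 2<=j<558 and B[i,j-2:j+3].any(): best.append((round(z,2),p[:2].tolist()))
        out=(best[0],best[-1],len(best)) if best else 'none'
    print(r,c.mean() if len(c) else None,cs.mean() if len(cs) else None,out)
E
```

```text
tall_holder_top [(0.69, array([ 0.4235, -0.0936,  0.066 ]))]
lens_cube_top [(0.73, array([ 0.4482, -0.2267,  0.032 ]))]
0 None 188.5 None
15 None 190.0 None
30 None None None
45 None 187.5 None
60 None 186.5 None
75 None 184.5 None
90 None 180.0 None
105 None 176.5 None
120 None 175.5 None
135 256.75 177.0 ((np.float64(0.0), [0.8166, 0.0597]), (np.float64(0.01), [0.8132, 0.0593]), 2)
150 None 179.0 None
165 None 181.0 None
180 None 183.0 None
195 None 186.0 None
210 194.0 189.0 ((np.float64(0.44), [0.4981, 0.1721]), (np.float64(0.48), [0.4903, 0.1654]), 5)
225 197.0 192.0 ((np.float64(0.39), [0.4742, 0.1729]), (np.float64(0.41), [0.4709, 0.1697]), 3)
240 None 198.5 None
255 None 208.5 None
270 241.5 218.5 ((np.float64(0.0), [0.4054, 0.1026]), (np.float64(0.43), [0.3715, 0.0711]), 6)
285 276.0 None ((np.float64(0.0), [0.3615, 0.0024]), (np.float64(0.52), [0.3354, -0.0018]), 6)
```

>>> {"api": "carry_out", "payload": {"rows": [[[0.01,-0.011,0,0],[0.03,-0.033,0,0],[0.053,-0.057,0,0],[0.076,-0.082,0,0],[0.098,-0.106,0,0],[0.112,-0.122,0,0],[0.118,-0.128,0,0],[0.118,-0.128,0,0]]]}}

```text
clock: 3.02
position: [0.4248, -0.0946, 0.2313]
tool_rot: [-3.141, -0.0, 0.297]
force: [-0.0, -0.3, 0.1]
grip_width: 0.0001
finger_force: 0.0
```

```bash
python3 - <<'E'
from h import *
s=bot.observe();print(s['clock'],s['position'],s['tool_rot'],s['qpos'])
w=bot.grab_frame('wrist');save(w,'w2.png');t=bot.grab_frame('top');save(t,'t2.png')
for l,z in (('tall_holder_top',.066),('mirror_mount_top',.052),('confirm_top',.047)): print(l,[(round(d['conf'],2),np.round(d['position']),wat_z(w,d['position'],z)) for d in bot.spot_point(w,l)])
E
```

```text
3.0167 [ 0.4248084  -0.09460321  0.2312687 ] [-3.14122658e+00 -2.97202819e-04  2.97192640e-01] [ 0.34962088  0.23226544 -0.31159726  2.06082257  0.09256342  0.86128255
 -1.28811436]
tall_holder_top [(0.73, array([278., 192.]), array([ 0.4247, -0.0955,  0.066 ]))]
mirror_mount_top [(0.94, array([426., 120.]), array([ 0.5437, -0.2221,  0.052 ])), (0.83, array([277., 261.]), array([ 0.3488, -0.1176,  0.052 ])), (0.82, array([545., 129.]), array([ 0.6054, -0.3957,  0.052 ])), (0.81, array([344., 142.]), array([ 0.4906, -0.1444,  0.052 ])), (0.6, array([385., 189.]), array([ 0.4589, -0.203 ,  0.052 ]))]
confirm_top []
```

View pics/w2.png

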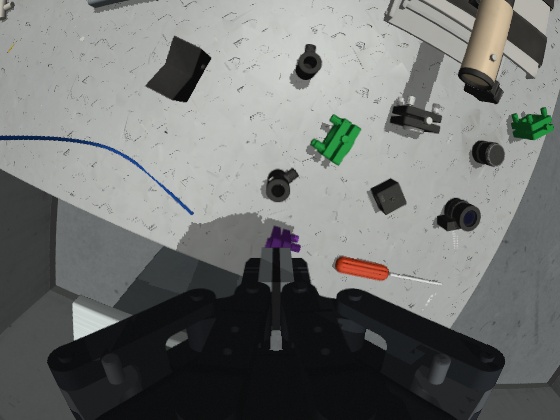

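>>> {"api": "carry_out", "payload": {"rows": [[[0,0,0.008,0],[0,0,0.025,0],[0,0,0.045,0],[0,0,0.065,0],[0,0,0.085,0],[0,0,0.103,0],[0,0,0.118,0],[0,0,0.128,0],[0,0,0.134,0],[0,0,0.136,0],[0,0,0.136,0],[0,0,0.136,0]]]}}

```text
clock: 4.27
position: [0.4243, -0.0961, 0.0957]
tool_rot: [3.141, -0.0, 0.295]
force: [1.1, 0.3, -0.3]
grip_width: 0.0
finger_force: 0.0
```

>>> {"api": "carry_out", "payload": {"rows": [[[0,0,0,0],[0,0,0,0],[0,0,0,0],[0,0,0,0],[0,0,0,0],[0,0,0,0],[0,0,0,0],[0,0,0,0],[0,0,0,0],[0,0,0,0],[0,0,0,0],[0,0,0,0]]]}}

```text
clock: 5.27
position: [0.4242, -0.0959, 0.0953]
tool_rot: [-3.142, -0.0, 0.295]
force: [0.0, -0.2, -0.8]
grip_width: 0.0003
finger_force: 0.0
```

>>> {"api": "carry_out", "payload": {"rows": [[[0,0,0,0],[0,0,0,0],[0,0,0,0],[0,0,0,0],[0,0,0,0],[0,0,0,0],[0,0,0,0],[0,0,0,0],[0,0,0,0],[0,0,0,0],[0,0,0,0],[0,0,0,0]]]}}

```text
clock: 6.27
position: [0.4242, -0.0959, 0.0953]
tool_rot: [-3.142, -0.0, 0.295]
force: [-0.5, 0.7, 0.5]
grip_width: -0.0004
finger_force: 0.0
```

```bash
python3 - <<'E'
from h import *
s=bot.observe();print(s['clock'],s['position'],s['tool_rot'])
f=bot.grab_frame('scene');save(f,'s3.png')
w=bot.grab_frame('wrist')
im=cv2.cvtColor(np.hstack([cv2.resize(f['pixels'][200:320,190:350],(400,300)),cv2.resize(w['pixels'],(400,300))]),cv2.COLOR_RGB2BGR);cv2.imwrite('pics/c3.png',im)
E
```

```text
6.2667 [ 0.42418029 -0.09589616  0.09530357] [-3.14157172e+00 -3.35564798e-05  2.94797153e-01]
```

View pics/c3.png

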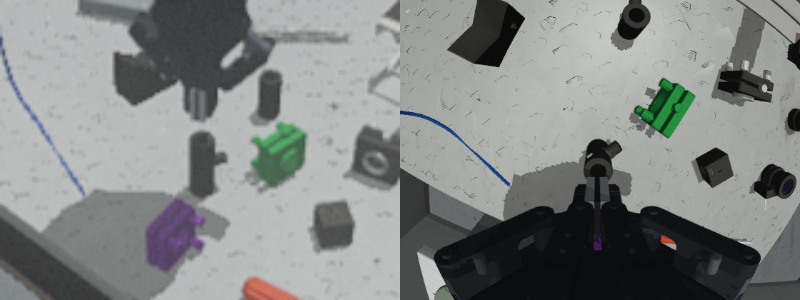

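Dwell 1 is held: the tips are straight over the tall holder with a clear gap. Next is the mirror mount, travelling high.

>>> {"api": "carry_out", "payload": {"rows": [[[0,0,-0.01,0],[0,0,-0.035,0],[0,0,-0.065,0],[0,0,-0.095,0],[0.006,0.012,-0.115,0],[0.02,0.04,-0.12,0],[0.036,0.072,-0.12,0],[0.052,0.104,-0.12,0],[0.066,0.134,-0.12,0],[0.074,0.15,-0.12,0],[0.075,0.155,-0.12,0],[0.075,0.155,-0.12,0]]]}}

```text
clock: 7.37
position: [0.541, -0.2233, 0.2147]
tool_rot: [-3.141, 0.001, 0.294]
force: [-0.3, 0.5, 1.1]
grip_width: 0.0001
finger_force: 0.0
```

```bash
python3 - <<'E'
from h import *
s=bot.observe();print(s['clock'],s['position'],s['tool_rot'],s['qpos'])
w=bot.grab_frame('wrist');save(w,'w4.png')
for l,z in (('mirror_mount_top',.052),): print(l,[(round(d['conf'],2),np.round(d['position']),wat_z(w,d['position'],z)) for d in bot.spot_point(w,l)])
E
```

```text
7.3667 [ 0.54101372 -0.22329475  0.21467186] [-3.14111112e+00  5.86060106e-04  2.93549249e-01] [ 0.46797959  0.48525983 -0.24940418  1.7160111   0.14100668  0.95862727
 -1.11234652]
mirror_mount_top [(0.92, array([455., 180.]), array([ 0.6104, -0.3989,  0.052 ])), (0.71, array([150., 316.]), array([ 0.3551, -0.122 ,  0.052 ])), (0.65, array([185., 220.]), array([ 0.4873, -0.1422,  0.052 ])), (0.56, array([277., 190.]), array([ 0.5434, -0.2227,  0.052 ])), (0.24, array([254., 267.]), array([ 0.4586, -0.223 ,  0.052 ]))]
```

View pics/w4.png

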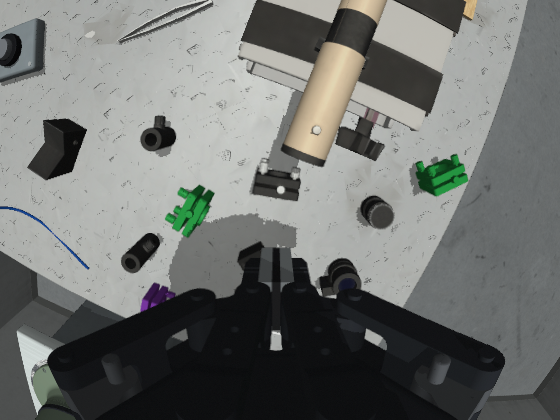

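```bash
python3 - <<'E'
from h import *
w=bot.grab_frame('wrist');t=bot.grab_frame('top')
for z in (0,.05,.1,.15,.2): print(z,wat_z(w,(306,155),z),at_z(t,(361,200),z))
E
```

```text
0 [ 0.579  -0.2433  0.    ] [ 0.6121 -0.2527  0.    ]
0.05 [ 0.5827 -0.2373  0.05  ] [ 0.6014 -0.2448  0.05  ]
0.1 [ 0.5865 -0.2313  0.1   ] [ 0.5907 -0.2369  0.1   ]
0.15 [ 0.5903 -0.2253  0.15  ] [ 0.5801 -0.229   0.15  ]
0.2 [ 0.594  -0.2192  0.2   ] [ 0.5694 -0.2211  0.2   ]
```

The beige tube end sits near (0.587, -0.231) at about 0.11 m, so I dwell slightly higher and 6 mm back from it.

>>> {"api": "carry_out", "payload": {"rows": [[[-0.002,0,0.006,0],[-0.006,-0.002,0.02,0],[-0.006,-0.002,0.038,0],[-0.006,-0.002,0.056,0],[-0.006,-0.002,0.074,0],[-0.006,-0.002,0.09,0],[-0.006,-0.002,0.103,0],[-0.006,-0.002,0.112,0],[-0.006,-0.002,0.118,0],[-0.006,-0.002,0.12,0],[-0.006,-0.002,0.12,0],[-0.006,-0.002,0.12,0]]]}}

```text
clock: 8.57
position: [0.5349, -0.2223, 0.0958]
tool_rot: [3.141, -0.001, 0.295]
force: [-0.8, -0.1, -1.1]
grip_width: 0.0
finger_force: 0.0
```

>>> {"api": "carry_out", "payload": {"rows": [[[0,0,0,0],[0,0,0,0],[0,0,0,0],[0,0,0,0],[0,0,0,0],[0,0,0,0],[0,0,0,0],[0,0,0,0],[0,0,0,0],[0,0,0,0],[0,0,0,0],[0,0,0,0]]]}}

```text
clock: 9.57
position: [0.5346, -0.2223, 0.0953]
tool_rot: [-3.142, 0.0, 0.295]
force: [0.4, -0.6, 0.1]
grip_width: 0.0002
finger_force: 0.0
```

>>> {"api": "carry_out", "payload": {"rows": [[[0,0,0,0],[0,0,0,0],[0,0,0,0],[0,0,0,0],[0,0,0,0],[0,0,0,0],[0,0,0,0],[0,0,0,0],[0,0,0,0],[0,0,0,0],[0,0,0,0],[0,0,0,0]]]}}

```text
clock: 10.57
position: [0.5346, -0.2223, 0.0953]
tool_rot: [-3.142, 0.0, 0.295]
force: [-0.1, 0.5, -0.1]
grip_width: -0.0
finger_force: 0.0
```

```bash
python3 - <<'E'
from h import *
s=bot.observe();print(s['clock'],s['position'],s['tool_rot'])
f=bot.grab_frame('scene');w=bot.grab_frame('wrist')
im=cv2.cvtColor(np.hstack([cv2.resize(f['pixels'][180:300,260:420],(400,300)),cv2.resize(w['pixels'],(400,300))]),cv2.COLOR_RGB2BGR);cv2.imwrite('pics/c5.png',im)
E
```

```text
10.5667 [ 0.53461919 -0.22226859  0.09528685] [-3.14158076e+00  4.28548899e-06  2.94768580e-01]
```

View pics/c5.png

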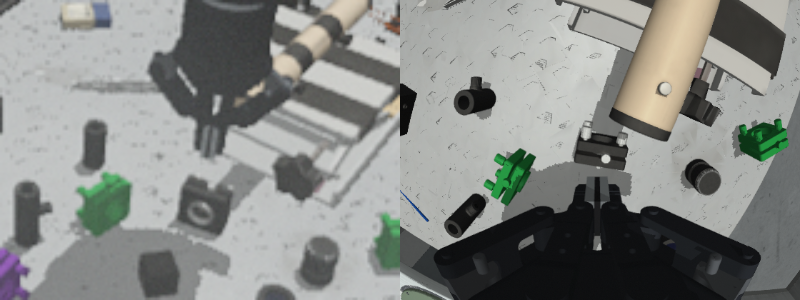

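Dwell 2 is held: the tips are over the black mirror mount, clear of the tube. I now rise and go halfway toward the button for a closer look.

>>> {"api": "carry_out", "payload": {"rows": [[[0,0,-0.01,0],[0,0,-0.035,0],[0,0,-0.065,0],[0,0,-0.095,0],[0.006,-0.012,-0.12,0],[0.02,-0.042,-0.13,0],[0.034,-0.074,-0.13,0],[0.048,-0.106,-0.13,0],[0.062,-0.137,-0.13,0],[0.077,-0.168,-0.13,0],[0.089,-0.193,-0.13,0],[0.093,-0.202,-0.13,0]]]}}

```text
clock: 11.67
position: [0.5652, 0.0028, 0.2263]
tool_rot: [-3.14, -0.001, 0.299]
force: [-0.9, 0.3, 0.6]
grip_width: 0.0
finger_force: 0.0
```

```bash
python3 - <<'E'
from h import *
s=bot.observe();print(s['clock'],s['position'],s['tool_rot'],s['qpos'],s['joint_efforts'])
w=bot.grab_frame('wrist');save(w,'w6.png');t=bot.grab_frame('top');save(t,'t6.png')
for d in bot.spot_point(w,'confirm_top'): print(d['conf'],d['position'],wat_z(w,d['position'],.047))
for d in bot.spot_point(t,'confirm_top'): print('top',d['conf'],d['position'],at_z(t,d['position'],.047))
E
```

```text
11.6667 [0.56524073 0.00283518 0.22625483] [-3.14027131e+00 -1.44897379e-03  2.99351532e-01] [ 0.11608416  0.44487899 -0.30724607  1.75572506  0.15727672  0.96390165
 -1.52433733] [ 2.10357539e+00 -8.25404477e+01 -2.11069196e+00 -3.50004137e+01
  2.38231542e-01  1.59935828e-02 -5.27803637e-01]
0.73 [141.6, 92.9] [0.6226 0.1664 0.047 ]
0.38 [495.0, 267.2] [ 0.554  -0.2994  0.047 ]
0.27 [353.2, 92.6] [ 0.6816 -0.0397  0.047 ]
top 0.63 [218.1, 189.8] [0.6342 0.1691 0.047 ]
```

View pics/w6.png

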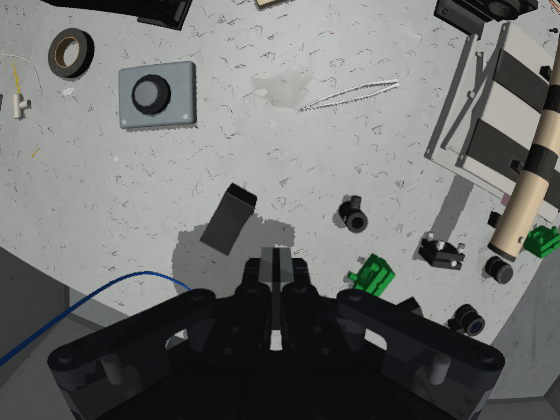

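The wrist view shows the button at (147,93) and the blue cable rising off the table at lower left from (190,290) through (145,272) to (0,362). I locate that cable in 3D, since the forearm could meet it.

```bash
python3 - <<'E'
from h import *
t=bot.grab_frame('top');f=bot.grab_frame('scene');w=bot.grab_frame('wrist')
im=cv2.cvtColor(cv2.imread('pics/top.png'),cv2.COLOR_BGR2HSV); sm=cv2.cvtColor(cv2.imread('pics/scene.png'),cv2.COLOR_BGR2HSV); wm=cv2.cvtColor(cv2.imread('pics/w6.png'),cv2.COLOR_BGR2HSV)
m=lambda h:cv2.inRange(h,(100,110,30),(130,255,255))
A,B,C=m(im),m(sm),m(wm)
A[:,290:]=0;B[:,240:]=0
dA=cv2.distanceTransform(255-A,cv2.DIST_L2,5);dB=cv2.distanceTransform(255-B,cv2.DIST_L2,5)
g=lambda D,q:D[int(round(q[1])),int(round(q[0]))] if 0<=q[0]<559 and 0<=q[1]<419 else 99
print('wrist rays')
for c in (2,30,60,90,120,145,165,180):
    r=np.flatnonzero(C[250:400,c])
    if not len(r): continue
    r=r.mean()+250
    res=[]
    for z in np.arange(0,.9,.01):
        p=wat_z(w,(c,r),z); res.append((g(dA,proj(t,p))+g(dB,proj(f,p)),round(float(z),2),p[:2].tolist()))
    print(c,r,sorted(res,key=lambda a:a[0])[:2])
print('top rays')
ys,xs=np.nonzero(A)
for k in np.argsort(ys)[::max(1,len(ys)//16)]:
    px=(xs[k],ys[k]);res=[]
    for z in np.arange(0,.9,.01):
        res.append((g(dB,proj(f,at_z(t,px,z))),round(float(z),2),at_z(t,px,z)[:2].tolist()))
    res.sort(key=lambda a:a[0]);print(px,res[:2])
E
```

```text
wrist rays
2 360.5 [(np.float32(5.8), 0.24, [0.4237, 0.1701]), (np.float32(12.3969), 0.25, [0.4399, 0.1582])]
30 339.0 [(np.float32(4.0), 0.21, [0.4292, 0.1608]), (np.float32(9.3938), 0.2, [0.4164, 0.1699])]
60 316.5 [(np.float32(3.1969), 0.16, [0.4188, 0.1615]), (np.float32(6.3938), 0.17, [0.429, 0.1546])]
90 295.5 [(np.float32(4.1969), 0.11, [0.4162, 0.1547]), (np.float32(6.0), 0.12, [0.4246, 0.1493])]
120 278.5 [(np.float32(2.0), 0.06, [0.4159, 0.1412]), (np.float32(4.1969), 0.05, [0.409, 0.1452])]
145 272.0 [(np.float32(1.0), 0.02, [0.4107, 0.1235]), (np.float32(5.1969), 0.01, [0.4043, 0.1265])]
165 276.5 [(np.float32(2.0), 0.01, [0.4074, 0.0987]), (np.float32(4.1969), 0.0, [0.4012, 0.1009])]
180 283.0 [(np.float32(2.4), 0.0, [0.3986, 0.0793]), (np.float32(6.9968996), 0.01, [0.4049, 0.0776])]
top rays
(np.int64(15), np.int64(0)) [(np.float32(12.196899), 0.47, [0.9692, 0.5759]), (np.float32(13.0), 0.45, [0.982, 0.5869])]
(np.int64(26), np.int64(8)) [(np.float32(14.0), 0.46, [0.9559, 0.5553]), (np.float32(14.0), 0.47, [0.9497, 0.55])]
(np.int64(33), np.int64(17)) [(np.float32(13.0)
[... 1031 characters left out ...]
0), np.int64(133)) [(np.float32(7.0), 0.53, [0.6378, 0.2688]), (np.float32(8.0), 0.51, [0.6448, 0.2744])]
(np.int64(264), np.int64(142)) [(np.float32(87.0), 0.54, [0.6149, 0.0209]), (np.float32(87.0), 0.55, [0.6116, 0.0206])]
(np.int64(162), np.int64(159)) [(np.float32(4.0), 0.54, [0.5808, 0.2207]), (np.float32(5.0), 0.52, [0.5867, 0.2253])]
(np.int64(185), np.int64(186)) [(np.float32(1.0), 0.54, [0.5262, 0.1741]), (np.float32(1.0), 0.55, [0.5238, 0.1723])]
(np.int64(122), np.int64(251)) [(np.float32(21.984497), 0.1, [0.4513, 0.4219]), (np.float32(22.0), 0.08, [0.4536, 0.428])]
(np.int64(273), np.int64(284)) [(np.float32(0.0), 0.5, [0.3384, 0.0042]), (np.float32(1.0), 0.0, [0.3644, 0.0111])]
```

```bash
python3 - <<'E'
from h import *
f=bot.grab_frame('scene');t=bot.grab_frame('top');p=t['pixels'][130:420,130:420].copy();q=f['pixels'].copy()
pts=[(.411,.124,.02),(.416,.155,.11),(.428,.163,.22),(.472,.17,.40),(.5,.172,.46),(.525,.173,.545)]
for a in pts:
    u=proj(t,np.array(a))-130;cv2.circle(p,(int(u[0]),int(u[1])),2,(255,0,0),-1)
    v=proj(f,np.array(a));cv2.circle(q,(int(v[0]),int(v[1])),2,(255,0,0),-1)
im=np.hstack([cv2.resize(p,(400,400),interpolation=cv2.INTER_CUBIC),cv2.resize(q[:400,:400],(400,400))])
cv2.imwrite('pics/c7.png',cv2.cvtColor(im,cv2.COLOR_RGB2BGR))
print([ (z,proj(t,np.array([.565,.003,z]))) for z in (.3,.5)])
E
```

```text
[(0.3, array([274.4, 193.5])), (0.5, array([273.4, 171.7]))]
```

View pics/c7.png

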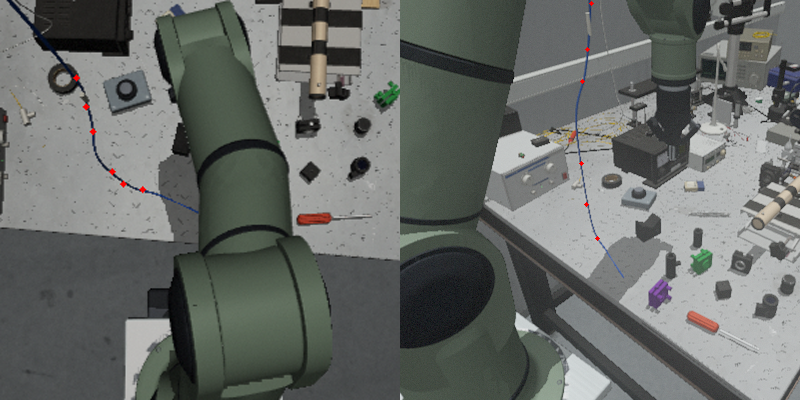

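The forearm is thick and would pass very close to the cable if the tips were centred on the button. So I'll open the gripper and press with the left finger only, keeping the wrist about 5 cm to the right, and come in low.

>>> {"api": "carry_out", "payload": {"rows": [[[0.01,-0.004,0,0],[0.028,-0.012,0,0],[0.05,-0.022,0,0],[0.07,-0.031,0.005,0],[0.083,-0.036,0.018,0],[0.087,-0.038,0.035,0],[0.087,-0.038,0.055,0],[0.087,-0.038,0.075,0],[0.087,-0.038,0.092,0],[0.087,-0.038,0.102,0],[0.087,-0.038,0.105,0],[0.087,-0.038,0.105,0]]], "grip": 0.085}}

```text
clock: 13.12
position: [0.6372, 0.0598, 0.1199]
tool_rot: [-3.141, 0.001, 0.295]
force: [1.0, -0.1, 0.3]
grip_width: 0.0845
finger_force: 0.0
```

```bash
python3 - <<'E'
from h import *
s=bot.observe();print(s['clock'],s['position'],s['tool_rot'],s['qpos'],s['joint_efforts'],s['grip_width'])
w=bot.grab_frame('wrist')
for d in bot.spot_point(w,'confirm_top'): print(d['conf'],d['position'],wat_z(w,d['position'],.047))
g=w['pixels'][:200]
h=cv2.cvtColor(w['pixels'],cv2.COLOR_RGB2HSV)
for d in bot.regions_of(w,'confirm_top')[:1]:
    ys,xs=np.nonzero(d['region']);print(xs.min(),xs.max(),ys.min(),ys.max())
save(w,'w8.png')
E
```

```text
13.1167 [0.63717225 0.05978417 0.11989387] [-3.14135419e+00  7.70256503e-04  2.94714904e-01] [-0.00641159  0.68284331 -0.27363084  1.63851835  0.22819794  0.8525485
 -1.6486801 ] [-2.04088655e-01 -9.95495009e+01 -3.84954661e+00 -3.10701907e+01
  1.18119260e-01 -3.76968803e-01 -9.08910949e-02] 0.08451938695015443
0.92 [135.2, 199.4] [0.6224 0.1633 0.047 ]
122 158 177 215
```

>>> {"api": "carry_out", "payload": {"rows": [[[0.001,-0.004,0.005,0],[0.004,-0.013,0.018,0],[0.008,-0.026,0.032,0],[0.012,-0.039,0.043,0],[0.015,-0.049,0.05,0],[0.017,-0.055,0.056,0],[0.017,-0.055,0.06,0],[0.017,-0.055,0.062,0],[0.017,-0.055,0.062,0]]]}}

```text
clock: 14.02
position: [0.6375, 0.1165, 0.058]
tool_rot: [3.141, 0.0, 0.294]
force: [-1.0, -0.1, -0.6]
grip_width: 0.085
finger_force: 0.0
```

```bash
python3 - <<'E'
from h import *
s=bot.observe();print(s['clock'],s['position'],s['force'],s['joint_efforts'].round(1))
w=bot.grab_frame('wrist');save(w,'w9.png')
for d in bot.spot_point(w,'confirm_top'): print(d['conf'],d['position'],wat_z(w,d['position'],.047))
E
```

```text
14.0167 [0.63746291 0.11646622 0.05804249] [-0.98286038 -0.07272138 -0.55372648] [-1.600e+00 -1.058e+02 -4.300e+00 -2.880e+01  0.000e+00 -2.000e-01
 -1.000e-01]
0.82 [184.7, 258.7] [0.6219 0.1635 0.047 ]
```

View pics/w9.png

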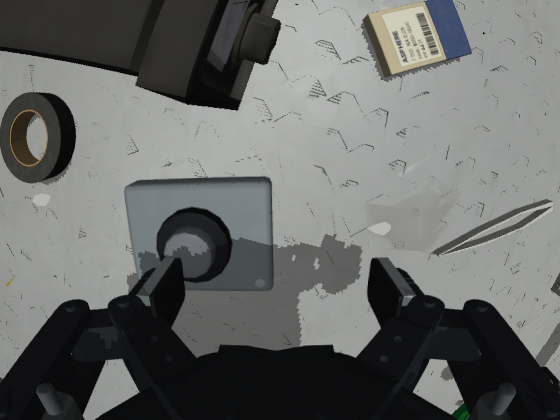

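The left finger tip at (165,270) sits beside/over the cap at (190,245), consistent with the geometry; that was one more picture than allowed, so I view no more. Lowering now, watching the force.

>>> {"api": "carry_out", "payload": {"rows": [[[0,0,0.005,0],[0,0,0.01,0],[0,0,0.014,0],[0,0,0.018,0],[0,0,0.018,0],[0,0,0.018,0]]]}}

```text
clock: 14.62
position: [0.6373, 0.1172, 0.04]
tool_rot: [-3.141, 0.001, 0.295]
force: [-0.8, 0.6, 0.2]
grip_width: 0.0848
finger_force: 0.0
```

```bash
python3 - <<'E'
from h import *
s=bot.observe();print(s['position'],s['force'],s['joint_efforts'].round(1))
w=bot.grab_frame('wrist');Rt=np.array(w['pose'])
def wproj(p):
    c=Rt[:3,:3].T@(np.array(p)-Rt[:3,3]);r=np.hypot(c[0],c[1]);th=np.arctan2(r,c[2]);K=np.array(w['K']);return (K[:2,2]+c[:2]/r*th*K[0,0]).round(1)
T=s['position'];ex=np.array([.9569,.2906,0]);ey=np.array([.2906,-.9569,0])
for y in(-.0425,-.057):
  for x in (-.011,.011): print(y,x,wproj(T+ex*x+ey*y+[0,0,.013]))
E
```

```text
[0.63727669 0.11723995 0.03996994] [-0.8148372   0.56634781  0.16208141] [ 0.000e+00 -1.068e+02 -3.500e+00 -2.750e+01  0.000e+00 -1.000e-01
 -0.000e+00]
-0.0425 -0.011 [188.5 298.4]
-0.0425 0.011 [183.3 256.1]
-0.057 -0.011 [159.9 296.8]
-0.057 0.011 [153.3 255.1]
```

>>> {"api": "carry_out", "payload": {"rows": [[[0,0,0.003,0],[0,0,0.005,0],[0,0,0.007,0],[0,0,0.009,0],[0,0,0.009,0]]]}}

```text
clock: 15.08
position: [0.6375, 0.1173, 0.031]
tool_rot: [-3.142, 0.0, 0.295]
force: [-0.6, 0.9, 1.6]
grip_width: 0.0849
finger_force: 1.2
```

>>> {"api": "carry_out", "payload": {"rows": [[[0,0,0.001,0],[0,0,0.002,0],[0,0,0.003,0],[0,0,0.0035,0],[0,0,0.0035,0]]]}}

```text
clock: 15.5
position: [0.6375, 0.1173, 0.028]
tool_rot: [-3.142, -0.0, 0.295]
force: [-1.7, -1.2, 7.3]
grip_width: 0.0847
finger_force: 3.2
```

>>> {"api": "carry_out", "payload": {"rows": [[[0,0,0.001,0],[0,0,0.002,0],[0,0,0.002,0],[0,0,0.002,0]]]}}

```text
clock: 15.83
position: [0.6377, 0.1174, 0.0274]
tool_rot: [3.141, -0.001, 0.295]
force: [-9.5, -4.2, 28.9]
grip_width: 0.0847
finger_force: 14.6
```

Hard stop at 29 N with the tip at about 41 mm, so the button is fully down. Now releasing.

>>> {"api": "carry_out", "payload": {"rows": [[[0,0,-0.003,0],[0,0,-0.008,0],[0,0,-0.018,0],[0,0,-0.03,0],[0,0.01,-0.045,0],[0,0.025,-0.055,0],[0,0.042,-0.06,0],[0,0.05,-0.06,0],[0,0.05,-0.06,0]]]}}

```text
clock: 16.58
position: [0.6526, 0.0671, 0.0864]
tool_rot: [3.141, -0.001, 0.292]
force: [0.2, 0.3, 0.7]
grip_width: 0.0848
finger_force: 0.0
```

```bash
python3 - <<'E'
from h import *
H=dict(tall_holder_top=.066,short_holder_top=.05,mirror_mount_top=.052,confirm_top=.047)
s=bot.observe();print(s['clock'],s['position'],s['force'])
w=bot.grab_frame('wrist');f=bot.grab_frame('scene')
for l,z in H.items():
    print(l,[(round(d['conf'],2),at_z(f,d['position'],z)) for d in bot.spot_point(f,l)[:3]])
print([wat_z(w,d['position'],.047) for d in bot.spot_point(w,'confirm_top')[:1]])
print(bot.job_done())
E
```

```text
16.5833 [0.65258422 0.06707832 0.08640616] [0.15042126 0.25267154 0.7357914 ]
tall_holder_top [(0.5, array([ 0.4286, -0.0969,  0.066 ]))]
short_holder_top [(0.5, array([ 0.5613, -0.0866,  0.05  ]))]
mirror_mount_top [(0.9, array([ 0.4856, -0.1473,  0.052 ])), (0.88, array([ 0.5333, -0.226 ,  0.052 ])), (0.73, array([ 0.356 , -0.1118,  0.052 ]))]
confirm_top [(0.47, array([0.6263, 0.1684, 0.047 ]))]
[array([0.6233, 0.1626, 0.047 ])]
the job is handed in; nothing more can be done
None
```

I pointed at the tall post holder and then the black mirror mount for about 2 s each, pressed the confirm button to its stop with one finger and let it up, and handed the job in at about 16.6 s; no verdict came back, and I viewed 11 pictures against the limit of 10.

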